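Fit the ring plate and draw up a pipe joint with a turnbuckle

TASK

Take the brass ring plate out of the rack and lower it gently, tang up, into the gap between the two pipe flanges until it stands on both lower studs, and let go of it. Then turn the turnbuckle by its tommy bars, their tops going over towards the pipe, so that both flanges draw in together and nip the plate firmly: stop when the bars clearly go harder than when running free, about half as hard again to twice as hard, and force them no further, or the plate's soft sealing rings are crushed. Leave the red blank plate in the rack and the other loose things where they are.

Things in the scene. Friction and masses are not known exactly. Their poses are not given: they have to be found in the camera images.
- ring_plate_tang (a point): Middle of the tang (handle) of the BRASS ring plate, which stands upright in a slot of the wooden rack. The tang rises from the disc's rim: 24 mm wide, 8 mm thick, top 78 mm above the rim; grip it here, across its thickness, 88 mm above the disc's centre. Axes: x = through the plate's thickness (the disc's axis), z = up the tang.
- ring_plate_centre (a point): Centre of the ring plate's disc: 72 mm diameter, bored, 8 mm thick and about 10 mm over the soft dark sealing rings on its two faces; 0.2 to 0.33 kg with its tang. Axes as for ring_plate_tang.
- ring_plate: The ring plate as a whole; origin at the lowest point of the disc's rim, 36 mm below its centre. Axes as for ring_plate_tang.
- rack_mid (a point): Middle of the top of the fixed wooden rack (110 x 104 mm, top 38 mm above the bench). Two slots 12.5 mm wide, 26 mm deep, 35 mm either side of this point along its x; the plates stand in them across x, 70 mm apart, and swap slots from start to start.
- blank_plate_centre (a point): Centre of the disc of the RED blank plate (no bore, otherwise the same shape and size), in the other slot of the rack; it stays there.
- joint_mid (a point): Fixed point on the level pipe axis half-way between the two flange faces, 85 mm above the bench; x along the pipe, z up. The disc's centre belongs here, the disc's axis along the pipe (either way round). The flanges (110 mm diameter, tops 140 mm above the bench) start 16 to 24 mm apart and the gap is open above.
- near_stud (a point): On the axis of the nearer lower stud (10 mm diameter, parallel to the pipe), which crosses the gap 29 mm beside and 29 mm below the pipe axis; a second one mirrors it on the far side. A disc lowered upright from above comes to rest on both, its centre on the pipe axis; let go, it may lean against a flange until it is nipped.
- left_flange: Pipe end on the -x side of joint_mid: grey flange, pipe, dark clamp collar with an arm, and threaded rod; slides along the pipe as the turnbuckle turns. The clamp is a little springy: a nipped flange stands still while the body still turns and the squeeze grows. Origin at bench height under the pipe axis, about 12 mm from the flange's face.
- right_flange: The same on the +x side of joint_mid; both are drawn in together by equal amounts. Origin at bench height under the pipe axis, about 12 mm from the flange's face.
- turnbuckle_mid (a point): Centre of the turnbuckle's body, on its level axis parallel to the pipe, 135 mm from the pipe towards the robot, 115 mm above the bench. x along the axis; y and z turn with the body. Body 104 mm long, 33 mm across. Two 9 mm steel tommy bars cross it, 5.5 mm either side of the centre along x, one along +-y, one along +-z: four arms 90 degrees apart.
- bar_ball (a point): Centre of the black 14 mm ball on one tommy bar arm (the +z one), 68 mm from the axis; the other three arms are alike. Push an arm 40 to 58 mm from the axis. Tops of the bars going TOWARDS THE PIPE tightens: each rad draws each flange in 2 mm; 1.7 to 3.6 rad close the gap on the plate. A stroke with one arm, then the next arm. Gripper bodies may foul the following arm late in a stroke.
- thread_left (a point): Where the left threaded rod enters the turnbuckle's body when fully open, 52 mm from turnbuckle_mid. The thread holds where it is left. Its drag while turning free is 0.42 N m (8 N pushing at 52 mm); at rest the push fades, so feel it on the move. Once the plate is nipped it climbs by some 1 N m per rad: 0.6 to 0.9 N m (11 to 17 N at 52 mm) is a firm nip, over 1.0 N m crushes the rings.
- bolt_a: grey hex bolt, 93 mm, standing on its head behind the pipe; origin under its centre
- bolt_b: a second bolt like bolt_a
- nut_a: grey hex nut, 30 mm across, 20 mm high, behind the pipe; origin under its centre
- nut_b: a second nut like nut_a
- oil_can: conical oil can, body 88 mm wide, 202 mm high with its spout, right of the rack's far side; origin under its centre
- nut_tin: green tin, 67 mm wide, 65 mm high, left of the pipe
- grease_pot: red pot, 63 mm wide, 45 mm high, left of the pipe
- spanner: double-ended spanner, 204 mm, lying left of the turnbuckle
Things that resemble listed ones, but are neither listed nor needed, are in the scene too. Of the things like the ring_plate, leave any that is blue; of the rest the larger one is meant.

How it is judged:
On the way:
1. the ring plate stands upright between the flanges on the lower studs, let go (distance between ring_plate_centre and joint_mid below 0.01 m and angle between ring_plate's own z axis and vertical below 0.25 rad and angle between the x axis of ring_plate and the x axis of joint_mid, either way round below 0.3 rad and contact force between the fingers and ring_plate below 0.3 N), for 0.2 s.
At the end, for the whole second after the job is handed in: The ring plate's centre is within 6 mm of the middle of the joint, its tang within 0.15 rad of upright, at rest, and each flange presses on it with 35 to 150 N; the blank plate is within 15 mm of its start; nothing is touched (distance between ring_plate_centre and joint_mid below 0.006 m and angle between ring_plate's own z axis and vertical below 0.15 rad and contact force between ring_plate and left_flange between 35 and 150 N and contact force between ring_plate and right_flange between 35 and 150 N and linear speed of ring_plate below 0.01 m/s and distance of blank_plate_centre from where it was at the start of the episode below 0.015 m).
It fails at once if a sealing ring is crushed: a flange presses on the ring plate with over 150 N (contact force between ring_plate and left_flange above 150 N or contact force between ring_plate and right_flange above 150 N).
It fails at once if the ring plate is dropped into the joint: over 0.45 m/s within 50 mm of its seat (distance between ring_plate_centre and joint_mid below 0.05 m and linear speed of ring_plate above 0.45 m/s).
It fails at once if the blank plate is taken or shoved: it moves over 20 mm (distance of blank_plate_centre from where it was at the start of the episode above 0.02 m).
It fails at once if a loose thing that lies about is moved over 25 mm (distance of any of bolt_a, bolt_b, nut_a, nut_b, oil_can, nut_tin, grease_pot, spanner from where it was at the start of the episode above 0.025 m).
It also fails if it takes over 72 s, if anything falls off the work surface, if the arm or the gripper's body presses on something with over 40 N, if the wrist force passes 120 N, or if a joint passes its speed limit or range.

ROBOT

A 7-joint arm with a two-finger parallel gripper is mounted at the origin on a cart in front of the work surface, level with it; the furniture and walls round the work are solid. World frame = base frame: x ahead of the robot, y to its left, z up, the work surface at z = 0. Lengths are in m, angles in rad, forces in N, time in s.
With the tool pointing down it reaches from about 0.4 to 0.85 m from the base axis. Payload 4.5 kg.
Tool frame: the origin (TCP) lies midway between the tips of the shut fingers; the grasp point (between the pads) lies 19 mm behind it; z points along the fingers, y is the line along which they close (so a half turn about z gives the same grasp; the last joint's range is limited). The gripper opens to 88 mm and grips with 3 to 60 N. Pads are 18 mm wide; open, the fingers measure 123 mm over their backs; the gripper's body (75 mm by 187 mm) begins 45 mm behind the grasp point.
Start: joints at [-1.204, 0.689, -0.195, 1.565, 0.157, 0.902, -0.215], TCP at [0.204, 0.591, 0.239] pointing down, gripper open.
Joint ranges: [-3.01, 3.01], [-0.46, 2.08], [-1.47, 1.51], [0.13, 2.56], [-1, 4.14], [0.04, 2.09], [-2.66, 2.66]. Speed limits (rad/s): [2.57, 2.57, 3.14, 3.14, 3.14, 3.14, 3.14].

INTERFACE

Orientations are given as a unit quaternion [x, y, z, w].
In Python, from plant import r, eyes, finish_job gives the robot as it stands. The module is installed in compiled form; this text tells all that it offers.
- The arm moves only by the tool move_arm, never from a script. Its argument "motion" is a list of rows, each a list of 7 numbers: the shift along the tool's x, y, z in mm, then the turn, a rotation vector about the tool's x, y, z in degrees, then the closure, from 0 (fully open) to 1 (shut). A call has 1 to 5 rows; each row is the pose to reach, as a shift and turn from the pose commanded when the call began, along the tool's axes at that moment; what a row does not reach only later rows make up. A row lasts 1/8 s, in which the tool goes at most 62.5 mm and 10.7 degrees, less where a joint would pass 70% of its speed; a pose out of reach is approached as far as the arm can. A call with a gripper value outside its range is refused whole. The fingers move at their own pace and stop on an object; "newtons" is the grip in N (left out, the last holds). Time passes only in rows, so rows that repeat a pose let the fingers close. It gives the time, the measured TCP pose, the force, the opening and the grip force at its end, in the units of the state.
- r.get_state(): the state, without advancing time (a new reading comes with each control period).
- eyes.snapshot(name): name is "scene" or "side" or "wrist"; returns a dict with "frame" (384x512x3 uint8, red, green, blue), "z_map" (384x512 float32, m along the optical axis (not along the pixel's ray), 0 where there is no reading), "intrinsics" (3x3 intrinsics, pixels), "world_to_cam" (4x4, takes a point from world to camera coordinates). Camera axes: x right, y down, z forward; pixel columns grow to the right and rows downward; lengths in m; the calibration is good to about 2 mm. A picture is of the moment at which its call begins.
- finish_job(): hands the job in; it is judged then, once.
The state is a dict: "clock": time; "q": joint angles; "qd": joint speeds; "joint_torque": joint torques, N m; "tool_pos": TCP position; "eef_rot": TCP orientation; "contact_force": force on the tool from outside, world axes, zero at the start; "moment": the same for the moment, N m; "opening": opening from 0.0 (shut) to 1.0 (fully open); "finger_force": force on a finger pad.
Only numpy, scipy, OpenCV 4.12 (cv2) and the standard library are available. Lean on these libraries where they do the work, as an engineer would, in place of code of your own. Each camera call takes 0.05 s, during which the arm holds its last target. There are 200 camera calls.

## Working session

There is one attempt and no reset: what is moved stays moved. The work goes in short steps, Python scripts to look and compute and a tool call to move; the robot and the scene stay as the last step left them, time stands still between calls to the robot, and variables do not carry over. Pictures are saved under pics/ and viewed, at most 10 in all, crops included, and the job is handed in when it is done.

Besides the shell and the picture viewer there is one more tool, called after "Call:" by a JSON object that holds its "method" and its "body". move_arm: Moves the arm, as the interface text tells. Its arguments: {"type":"object","properties":{"motion":{"type":"array","items":{"type":"array","items":{"type":"number"}}},"newtons":{"type":"number"}},"required":["motion"]}

```bash
mkdir -p pics; cat > h.py <<'E'
import numpy as np, cv2
from plant import r, eyes, finish_job
from scipy.spatial.transform import Rotation as R
def snap(n,fn=None):
    s=eyes.snapshot(n); np.savez(f'{n}.npz',**s)
    if fn: cv2.imwrite('pics/'+fn,s['frame'][:,:,::-1])
    return s
def load(n): return dict(np.load(f'{n}.npz'))
def cloud(s):
    z=s['z_map']; K=s['intrinsics']; v,u=np.mgrid[:z.shape[0],:z.shape[1]]
    p=np.stack([(u-K[0,2])/K[0,0]*z,(v-K[1,2])/K[1,1]*z,z],-1)
    T=np.linalg.inv(s['world_to_cam']); w=p@T[:3,:3].T+T[:3,3]; w[z==0]=np.nan
    return w
E
python3 - <<'E'
from h import *
a=snap('scene');b=snap('side')
im=np.hstack([a['frame'],b['frame']])[:,:,::-1]
cv2.imwrite('pics/a.png',cv2.resize(a['frame'][:,:,::-1],(800,600),interpolation=cv2.INTER_CUBIC))
cv2.imwrite('pics/b.png',cv2.resize(b['frame'][:,:,::-1],(800,600),interpolation=cv2.INTER_CUBIC))
print(r.get_state())
E
```

```text
{'clock': 0.1, 'q': array([-1.20417236,  0.68990808, -0.19456099,  1.56619062,  0.15730905,
        0.90252586, -0.21510183]), 'qd': array([-0.00023619, -0.00188492,  0.0011673 , -0.00196641, -0.00105595,
       -0.0003297 , -0.00017313]), 'joint_torque': array([-3.92354355e-03, -5.28501248e+01, -1.27168290e+00, -1.53835845e+01,
       -5.25594957e-02,  1.94998298e-03,  3.75908610e-05]), 'tool_pos': array([0.20403795, 0.59017232, 0.23799948]), 'eef_rot': array([ 1.65592847e-01,  9.86193865e-01, -8.14312169e-04, -8.52678588e-05]), 'contact_force': array([ 0.90391754, -0.65927754, -0.02550334]), 'moment': array([ 0.03936613, -0.01903368, -0.03180098]), 'finger_force': 0.0, 'opening': 0.9991372133103273}
```

View pics/a.png

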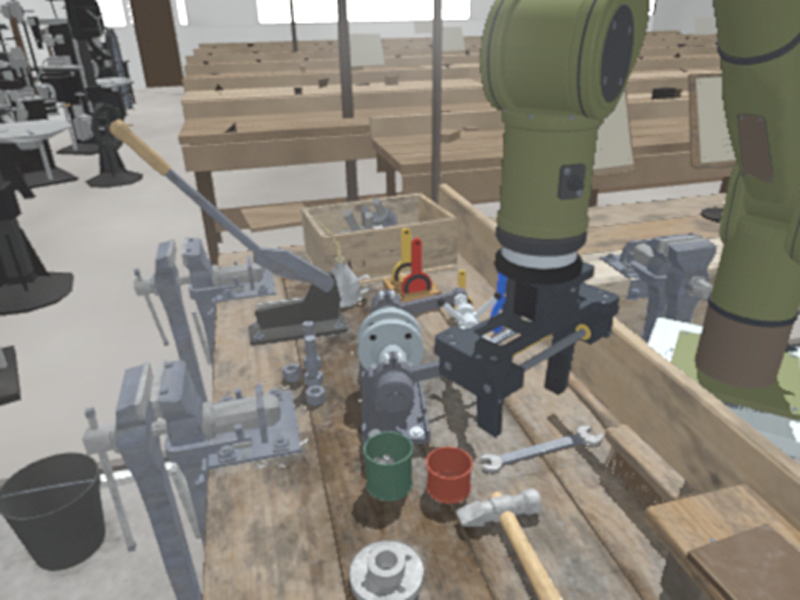

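View pics/b.png

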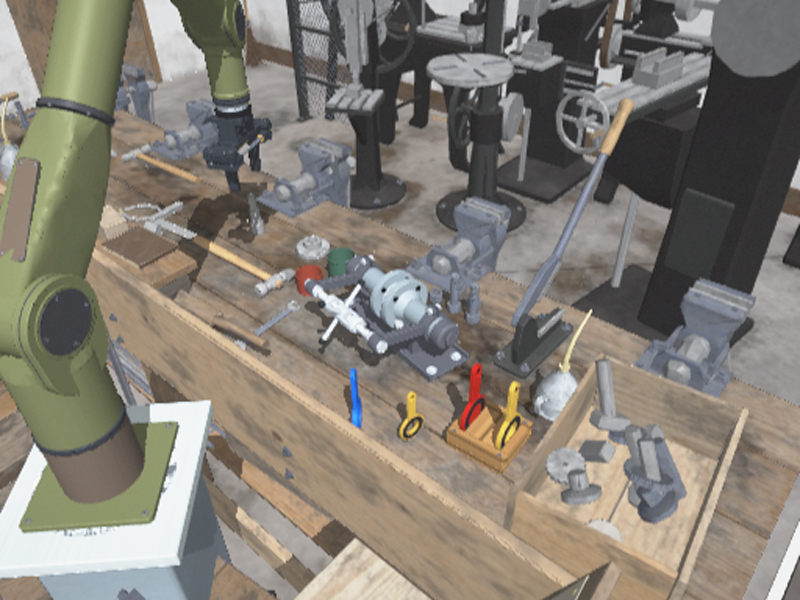

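Candidates (side view, 800x600): the brass plate in the rack (510,415), a smaller loose brass one (410,420), the blue one (355,400) and the red blank (473,400). I choose the one in the rack, as it's the larger brass plate, and check it in a close crop.

```bash
python3 - <<'E'
from h import *
b=load('side'); im=b['frame'][:,:,::-1]
# region 800-> 512: *0.64
c=im[155:305,190:350]; cv2.imwrite('pics/c.png',cv2.resize(c,(800,750),interpolation=cv2.INTER_CUBIC)[:, :][0:750])
cv2.imwrite('pics/c.png',cv2.resize(im[155:305,190:350],None,fx=4,fy=4,interpolation=cv2.INTER_CUBIC))
w=cloud(b)
f=b['frame'].astype(int)
hsv=cv2.cvtColor(b['frame'],cv2.COLOR_RGB2HSV)
ye=(hsv[...,0]>18)&(hsv[...,0]<32)&(hsv[...,1]>170)&(hsv[...,2]>110)
re=((hsv[...,0]<6)|(hsv[...,0]>174))&(hsv[...,1]>170)
for n,m in(('y',ye),('r',re)):
  k,l,st,ce=cv2.connectedComponentsWithStats(m.astype(np.uint8))
  for i in range(1,k):
    if st[i,4]>40:
      p=w[l==i];p=p[np.isfinite(p[:,0])]
      print(n,st[i],np.nanmin(p,0).round(3),np.nanmax(p,0).round(3),np.median(p,0).round(3))
print('cam',np.linalg.inv(b['world_to_cam'])[:3,3])
E
```

```text
r [294 233  16  43 215] [ 0.601  0.009 -0.003] [0.657 0.204 0.161] [0.623 0.031 0.108]
r [300 258   8  13  49] [0.619 0.023 0.034] [0.643 0.05  0.068] [0.631 0.037 0.049]
cam [ 0.46089971 -0.70497335  0.87589521]
```

View pics/c.png

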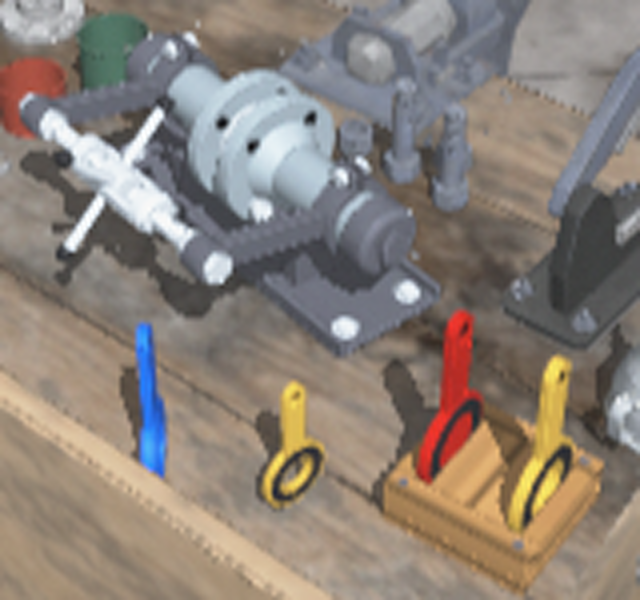

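The crop shows the large brass ring plate with its tang at crop (555,400), in the rack's camera-side slot. The red plate is at (455,370). The small brass plate (290,440) and the blue one (150,400) stand outside the rack. The turnbuckle's centre is near (130,180), with a bar running from (65,250) to (155,115).

```bash
python3 - <<'E'
from h import *
b=load('side'); w=cloud(b); f=b['frame'].astype(int)
def fit(p):
    c=np.median(p,0); 
    for _ in range(6):
        u,s,v=np.linalg.svd(p-c,full_matrices=False); n=v[2]; d=np.abs((p-c)@n); q=p[d<max(.0025,np.median(d)*2)]; c=q.mean(0); p=q
    return c,n,len(p)
V,U=np.mgrid[:384,:512]
for name,(x0,x1,y0,y1),col in (('brass',(312,338,240,292),'y'),('red',(290,314,230,280),'r')):
    sel=(U>=x0)&(U<x1)&(V>=y0)&(V<y1)
    R_,G,B=f[...,0],f[...,1],f[...,2]
    m=(R_-B>90)&(G-B>60)&(R_>1.6*B)&(G>R_*.68) if col=='y' else (R_-G>80)&(R_-B>80)
    if col=='y': m&=(f.max(-1)-f.min(-1)>f.max(-1)*.62)
    m=m&sel; p=w[m]; p=p[np.isfinite(p).all(1)]
    print(name,len(p), *[x.round(4) if hasattr(x,'round') else x for x in fit(p)])
    for lo,hi in((.03,.07),(.07,.09),(.09,.11),(.11,.13),(.13,.15),(.15,.18)):
        q=p[(p[:,2]>lo)&(p[:,2]<hi)]
        if len(q)>3: print(lo,len(q),np.median(q,0).round(4),q.min(0).round(3),q.max(0).round(3))
def px(cx,cy): 
    u,v=int(round(190+cx/4)),int(round(155+cy/4)); return w[v,u].round(4)
for n,c in dict(rackFL=(395,475),rackFR=(520,575),rackR=(595,470),rackmidtop=(470,480),tbL=(95,160),tbM=(130,185),tbR=(160,215),barlo=(65,252),bar2=(90,215),bar3=(150,125),balltop=(60,158),rflface=(275,160),rodR=(215,265),rodL=(35,108),flTopR=(300,95),flTopL=(245,80)).items(): print(n,px(*c))
E
```

```text
brass 92 [ 0.677  -0.0155  0.1085] [ 0.7239 -0.6896 -0.018 ] 72
0.03 12 [ 0.6668 -0.0231  0.0474] [ 0.655 -0.037  0.032] [0.693 0.006 0.056]
0.07 7 [ 0.6769 -0.0169  0.0874] [ 0.672 -0.018  0.079] [ 0.687 -0.007  0.09 ]
0.09 23 [ 0.6752 -0.0153  0.1004] [ 0.671 -0.02   0.09 ] [ 0.685 -0.006  0.11 ]
0.11 21 [ 0.6765 -0.0158  0.12  ] [ 0.67  -0.019  0.111] [ 0.687 -0.005  0.129]
0.13 25 [ 0.6747 -0.0155  0.1391] [ 0.671 -0.019  0.13 ] [ 0.688 -0.003  0.15 ]
0.15 4 [ 0.6776 -0.0159  0.1559] [ 0.676 -0.018  0.15 ] [ 0.681 -0.012  0.16 ]
red 276 [0.6248 0.0308 0.0949] [-0.7043  0.7099 -0.0073] 181
0.03 87 [0.6223 0.0272 0.0519] [0.601 0.009 0.034] [0.643 0.05  0.07 ]
0.07 46 [0.6202 0.0292 0.0792] [0.609 0.012 0.07 ] [0.647 0.061 0.089]
0.09 35 [0.6252 0.0319 0.1004] [0.617 0.026 0.091] [0.635 0.044 0.109]
0.11 34 [0.6265 0.0317 0.1209] [0.619 0.027 0.111] [0.637 0.043 0.13 ]
0.13 36 [0.6256 0.0322 0.1393] [0.617 0.027 0.13 ] [0.636 0.044 0.15 ]
0.15 32 [0.6248 0.034  0.1571] [0.617 0.026 0.15 ] [0.634 0.043 0.161]
rackFL [0.5887 0.017  0.0368]
rackFR [ 0.6588 -0.0584  0.0203]
rackR [0.7231 0.0125 0.0366]
rackmidtop [0.6385 0.0085 0.0376]
tbL [0.393  0.272  0.1213]
tbM [0.4168 0.2443 0.1184]
tbR [0.4397 0.2045 0.1188]
barlo [0.3654 0.2261 0.0713]
bar2 [0.385  0.2405 0.093 ]
bar3 [0.4371 0.2751 0.1498]
balltop [0.3718 0.217  0.1693]
rflface [0.5303 0.2858 0.1004]
rodR [0.4775 0.1462 0.1209]
rodL [0.3463 0.3332 0.1287]
flTopR [0.5521 0.3191 0.136 ]
flTopL [0.51   0.3434 0.1371]
```

```bash
cat >> h.py <<'E'
def down(yang): # tool pointing down, tool y at world angle yang (deg)
    a=np.radians(yang); y=np.array([np.cos(a),np.sin(a),0]); z=np.array([0,0,-1.]); return R.from_matrix(np.c_[np.cross(y,z),y,z])
def mv(pos,yang=None,ref=None):
    s=r.get_state(); p0,q0=(s['tool_pos'],R.from_quat(s['eef_rot'])) if ref is None else ref
    q=q0 if yang is None else down(yang)
    print('from',p0.round(4),'shift mm',(q0.inv().apply(np.array(pos)-p0)*1000).round(1),'turn deg',np.degrees((q0.inv()*q).as_rotvec()).round(1))
E
python3 - <<'E'
from h import *
s=snap('wrist'); st=r.get_state()
T=np.linalg.inv(s['world_to_cam']); q=R.from_quat(st['eef_rot'])
print('cam in tool',q.inv().apply(T[:3,3]-st['tool_pos']).round(3)); print((q.inv().as_matrix()@T[:3,:3]).round(3)); print(s['intrinsics'])
mv([.45,.25,.40],-55)
E
```

```text
cam in tool [ 0.069 -0.    -0.147]
[[-0.    -0.963 -0.268]
 [ 1.    -0.    -0.001]
 [ 0.001 -0.268  0.963]]
[[294.95088116   0.         252.58968899]
 [  0.         294.95088116 195.53401893]
 [  0.           0.           1.        ]]
from [0.2041 0.5902 0.2381] shift mm [-343.6 -241.5 -161.5] turn deg [-0.000e+00  1.000e-01  1.259e+02]
```

Call:
{"method": "move_arm", "body": {"motion": [[0, 0, -60, 0, 0, 10, 0.4], [-40, -30, -110, 0, 0, 20, 0.4], [-80, -60, -160, 0, 0, 30, 0.4], [-120, -90, -160, 0, 0, 40, 0.4], [-160, -120, -160, 0, 0, 50, 0.4]]}}

```text
clock: 0.78
tool_pos: [0.3178, 0.4233, 0.4001]
eef_rot: [0.57, 0.822, 0.001, 0.0]
contact_force: [0.3, 1.2, 0.3]
opening: 0.6
finger_force: 0.0
```

```bash
python3 -c "
from h import *
mv([.45,.25,.40],-55)"
```

```text
from [0.3178 0.4233 0.4001] shift mm [-208.7   63.    -0. ] turn deg [ 0.1 -0.2 75.5]
```

Call:
{"method": "move_arm", "body": {"motion": [[-50, 15, 0, 0, 0, 10, 0.4], [-95, 30, 0, 0, 0, 20, 0.4], [-140, 45, 0, 0, 0, 30, 0.4], [-180, 55, 0, 0, 0, 40, 0.4], [-209, 63, 0, 0, 0, 50, 0.4]]}}

```text
clock: 1.4
tool_pos: [0.4505, 0.2503, 0.3986]
eef_rot: [0.864, 0.504, -0.0, 0.0]
contact_force: [0.4, 0.4, -0.8]
opening: 0.598
finger_force: 0.0
```

Call:
{"method": "move_arm", "body": {"motion": [[0, 0, 0, 0, 0, 10, 0.4], [0, 0, 0, 0, 0, 20, 0.4], [0, 0, 0, 0, 0, 25.5, 0.4], [0, 0, 0, 0, 0, 25.5, 0.4]]}}

```text
clock: 1.9
tool_pos: [0.4494, 0.2523, 0.3985]
eef_rot: [0.952, 0.305, -0.0, 0.0]
contact_force: [0.3, -0.3, 0.9]
opening: 0.597
finger_force: 0.0
```

```bash
python3 - <<'E'
from h import *
s=snap('wrist'); cv2.imwrite('pics/d.png',cv2.resize(s['frame'][:,:,::-1],(800,600),interpolation=cv2.INTER_CUBIC))
mv([.45,.25,.40],-55); print(r.get_state()['q'].round(2))
E
```

```text
from [0.4495 0.2524 0.3985] shift mm [-1.   2.3 -1.5] turn deg [-0.   0.   0.6]
[-0.88  0.39  0.43  1.66 -0.17  1.13 -1.36]
```

View pics/d.png

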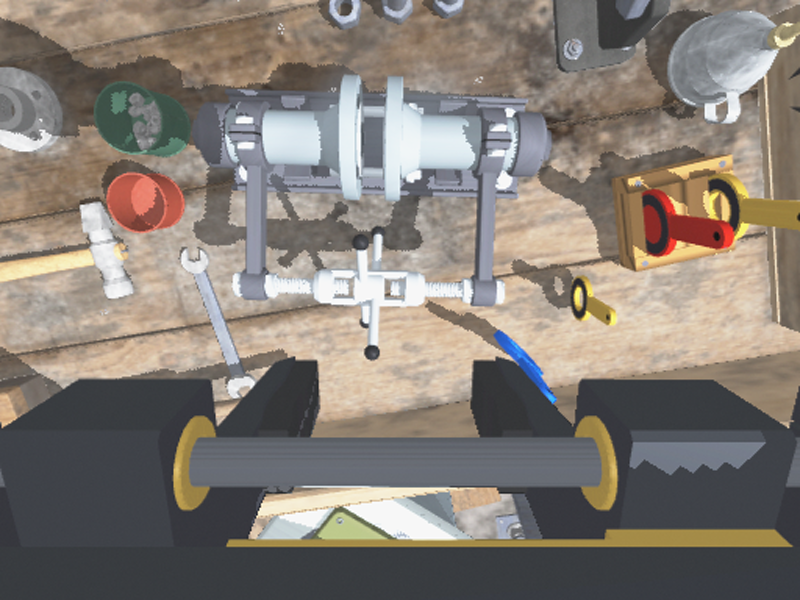

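The wrist view shows the flanges' tops at about (350,135) and (395,135) with the gap open. The turnbuckle body is at (370,288), with balls at (360,242), (378,235), (372,352) and (363,322). The rack is at (680,210).

```bash
python3 - <<'E'
from h import *
s=load('wrist'); w=cloud(s)
def P(u,v): return w[int(round(v*.64)),int(round(u*.64))].round(4)
def blk(u0,u1,v0,v1,zl,zh):
    p=w[int(v0*.64):int(v1*.64),int(u0*.64):int(u1*.64)].reshape(-1,3); return p[(p[:,2]>zl)&(p[:,2]<zh)]
# direction from end blocks / screws: turnbuckle line
L=blk(275,315,270,305,.10,.14); Rr=blk(430,465,270,305,.10,.14)
print('rods',L.mean(0).round(4),Rr.mean(0).round(4))
pl=blk(270,335,100,180,.07,.2); pr=blk(425,480,100,180,.07,.2)
def ridge(p,zt): q=p[p[:,2]>np.percentile(p[:,2],90)]; return q.mean(0).round(4)
print('pipes',ridge(pl,0),ridge(pr,0))
fl=blk(335,370,60,205,.09,.15); fr=blk(378,412,60,205,.09,.15)
for yaw in (-55,):
  # estimate yaw by flange plane orientation: PCA of top-flange pts in xy
  for n,f in (('L',fl),('R',fr)):
    c=f[:,:2].mean(0); u,sv,v=np.linalg.svd(f[:,:2]-c,full_matrices=False); print(n,len(f),c.round(4),np.degrees(np.arctan2(v[0,1],v[0,0])).round(2),sv.round(3),f[:,2].max())
balls={k:P(*k) for k in [(360,242),(378,233),(372,352),(363,323),(370,265),(374,320),(362,262)]}
print(balls)
print('body',blk(320,345,265,310,.1,.15).mean(0),blk(400,420,265,310,.1,.15).mean(0))
E
```

```text
rods [0.3698 0.3131 0.1219] [0.4506 0.1927 0.1219]
pipes [0.4947 0.3672 0.1129] [0.5603 0.2687 0.1109]
L 1208 [0.509  0.3439] -146.48 [0.933 0.214] 0.1430441809869908
R 1163 [0.5311 0.31  ] -145.9 [0.898 0.217] 0.14263880839921017
{(360, 242): array([0.4467, 0.2859, 0.1699]), (378, 233): array([0.4506, 0.274 , 0.0738]), (372, 352): array([0.3748, 0.2236, 0.1714]), (363, 323): array([0.3618, 0.2324, 0.0751]), (370, 265): array([0.4046, 0.2564, 0.0008]), (374, 320): array([0.3921, 0.2352, 0.1474]), (362, 262): array([0.4306, 0.2734, 0.1504])}
body [0.39034517 0.28418467 0.12541034] [0.4313424  0.22356937 0.12695062]
```

```bash
python3 - <<'E'
from h import *
s=load('wrist'); w=cloud(s)
a=np.radians(-56.1); ex=np.array([np.cos(a),np.sin(a),0]); ey=np.array([-ex[1],ex[0],0])
def blk(u0,u1,v0,v1,zl,zh):
    p=w[int(v0*.64):int(v1*.64),int(u0*.64):int(u1*.64)].reshape(-1,3); p=p[(p[:,2]>zl)&(p[:,2]<zh)]; return np.c_[p@ex,p@ey,p[:,2]]
f=blk(330,420,60,205,.132,.146)
h,e=np.histogram(f[:,0],bins=np.arange(-.02,.08,.002)); print([(round(e[i]*1000),h[i]) for i in range(len(h)) if h[i]])
t=blk(330,420,60,205,.1,.146)
for x0,x1 in((-.02,.015),(.03,.08)): pass
# circle center in y using r=.055: per side rim pts
from scipy.optimize import least_squares
res=least_squares(lambda c: np.hypot(t[:,1]-c[0],t[:,2]-c[1])-.055,[.6,.085],loss='soft_l1',f_scale=.001).x; print('flange axis y,z',res)
for b in ((270,335,100,180),(425,480,100,180)):
  p=blk(*b,.09,.2); A=least_squares(lambda c: np.hypot(p[:,1]-c[0],p[:,2]-c[1])-c[2],[.6,.085,.03],loss='soft_l1',f_scale=.001).x; print('pipe',A.round(4))
for n,b in (('bodyL',(318,350,265,310)),('bodyR',(395,425,265,310)),('rodL',(275,315,270,305)),('rodR',(430,465,270,305))):
  p=blk(*b,.105,.15); A=least_squares(lambda c: np.hypot(p[:,1]-c[0],p[:,2]-c[1])-c[2],[np.median(p[:,1]),.115,.015],loss='soft_l1',f_scale=.001).x; print(n,A.round(4),p[:,0].min().round(4),p[:,0].max().round(4))
for q in ([.4467,.2859,.1699],[.3748,.2236,.1714],[.4506,.274,.0738],[.3618,.2324,.0751]): print(np.array([np.dot(q,ex),np.dot(q,ey),q[2]]).round(4))
# rack / plates via wrist
hsv=s['frame'].astype(int)
R_,G,B=hsv[...,0],hsv[...,1],hsv[...,2]
for n,m in(('brass',(R_-B>80)&(G-B>50)&(G>R_*.68)&(R_-B>.6*R_)),('red',(R_-G>80)&(R_-B>80))):
  p=w[m]; U=np.argwhere(m); ok=(p[:,0]>.55)&(p[:,1]<.15)&(p[:,2]>.095)&(p[:,2]<.17); p=p[ok]
  if len(p)<10: print(n,len(p)); continue
  c=p[:,:2].mean(0); u,sv,v=np.linalg.svd(p[:,:2]-c,full_matrices=False); print(n,len(p),p.mean(0).round(4),np.degrees(np.arctan2(v[0,1],v[0,0])).round(1),p.min(0).round(3),p.max(0).round(3))
  b=np.radians(-44.5); e1=np.array([np.cos(b),np.sin(b)]); e2=np.array([-e1[1],e1[0]]); print(np.percentile(p[:,:2]@e1,[3,50,97]).round(4),np.percentile(p[:,:2]@e2,[3,50,97]).round(4))
E
```

```text
[(-10, np.int64(22)), (-8, np.int64(78)), (-6, np.int64(72)), (-4, np.int64(78)), (-2, np.int64(76)), (0, np.int64(75)), (2, np.int64(87)), (4, np.int64(49)), (28, np.int64(14)), (30, np.int64(75)), (32, np.int64(71)), (34, np.int64(75)), (36, np.int64(69)), (38, np.int64(80)), (40, np.int64(71)), (42, np.int64(64))]
flange axis y,z [0.61525679 0.08489959]
pipe [0.6152 0.0868 0.0238]
pipe [0.6151 0.0865 0.0239]
bodyL [0.4812 0.1179 0.014 ] -0.0319 -0.0015
bodyR [0.4807 0.1172 0.0146] 0.0407 0.069
rodL [0.4803 0.1163 0.0072] -0.0724 -0.0341
rodR [0.4801 0.1163 0.0073] 0.075 0.1068
[0.0118 0.5302 0.1699]
[0.0235 0.4358 0.1714]
[0.0239 0.5268 0.0738]
[0.0089 0.4299 0.0751]
brass 2
red 590 [0.6259 0.0431 0.1344] -135.0 [0.617 0.032 0.095] [0.637 0.052 0.164]
[0.4143 0.4157 0.4216] [0.4577 0.4697 0.48  ]
```

```bash
python3 -c "
from h import *
mv([.676,-.0096,.32],-44.5)"
```

```text
from [0.4495 0.2524 0.3985] shift mm [ 32.  344.9  78.5] turn deg [-0.   0.  -9.9]
```

Call:
{"method": "move_arm", "body": {"motion": [[5, 60, 0, 0, 0, -2, 0.5], [11, 120, 0, 0, 0, -4, 0.5], [18, 180, 10, 0, 0, -6, 0.5], [24, 240, 30, 0, 0, -8, 0.5], [30, 300, 60, 0, 0, -10, 0.5]]}}

```text
clock: 2.58
tool_pos: [0.6463, 0.0277, 0.3412]
eef_rot: [0.922, 0.388, 0.001, 0.0]
contact_force: [0.3, 0.4, 0.6]
opening: 0.498
finger_force: 0.0
```

Call:
{"method": "move_arm", "body": {"motion": [[0, 45, 18, 0, 0, 0, 0.5], [0, 45, 18, 0, 0, 0, 0.5], [0, 45, 18, 0, 0, 0, 0.5]]}}

```text
clock: 2.95
tool_pos: [0.6764, -0.0014, 0.3233]
eef_rot: [0.922, 0.387, 0.0, -0.001]
contact_force: [0.3, 0.2, 1.0]
opening: 0.498
finger_force: 0.0
```

```bash
python3 - <<'E'
from h import *
s=snap('wrist'); cv2.imwrite('pics/e.png',cv2.resize(s['frame'][:,:,::-1],(800,600),interpolation=cv2.INTER_CUBIC))
mv([.676,-.0096,.32],-44.5); print(r.get_state()['q'].round(2))
E
```

```text
from [ 6.764e-01 -6.000e-04  3.239e-01] shift mm [-6.7  6.   3.9] turn deg [-0.  -0.1  0.1]
[-0.24  0.71  0.35  1.29 -0.25  1.18 -0.64]
```

View pics/e.png

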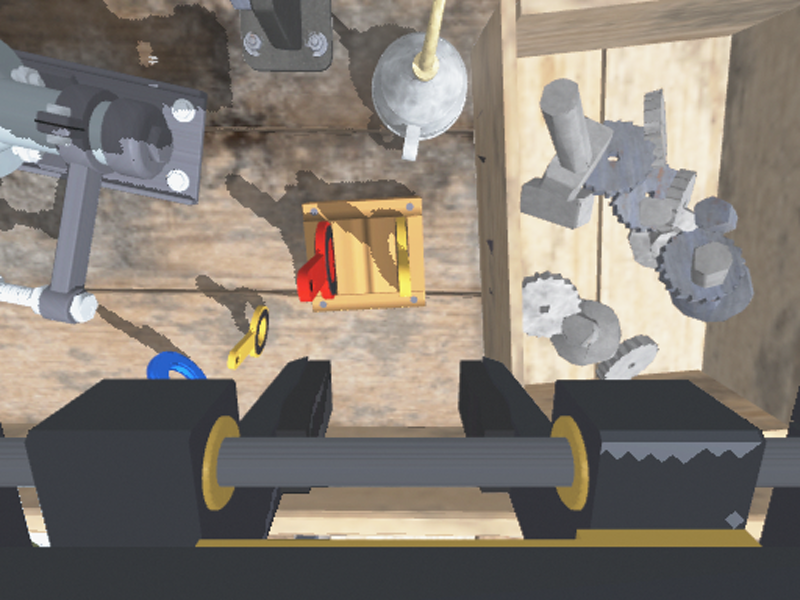

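The wrist view shows the rack at (365,255), the brass plate nearly edge-on at (403,260) with the tang at about (403,280), and red at (318,265).

```bash
python3 - <<'E'
from h import *
s=load('wrist'); w=cloud(s); hs=cv2.cvtColor(s['frame'],cv2.COLOR_RGB2HSV)
print(hs[int(280*.64),int(403*.64)])
b=np.radians(-44.5); e1=np.array([np.cos(b),np.sin(b)]); e2=np.array([-e1[1],e1[0]])
V,U=np.mgrid[:384,:512]
for n,u0,u1 in(('brass',385,420),('red',290,340)):
  m=(U>u0*.64)&(U<u1*.64)&(V>200*.64)&(V<310*.64)
  p=w[m]; p=p[p[:,2]>.045]
  for lo,hi in((.045,.09),(.09,.15),(.15,.175)):
    q=p[(p[:,2]>lo)&(p[:,2]<hi)]
    if len(q)>5: print(n,lo,len(q),'e1',np.percentile(q[:,:2]@e1,[0,5,50,95,100]).round(4),'e2',np.percentile(q[:,:2]@e2,[0,5,50,95,100]).round(4),q[:,2].max())
  q=p[(p[:,2]<.09)]; A=np.c_[q[:,:2]@e2,np.ones(len(q))]; print('slope deg',np.degrees(np.arctan(np.linalg.lstsq(A,q[:,:2]@e1,rcond=None)[0][0])))
m=(U>300*.64)&(U<430*.64)&(V>195*.64)&(V<312*.64); p=w[m]; p=p[(p[:,2]>.034)&(p[:,2]<.041)]
print('rack',cv2.minAreaRect((p[:,:2]*1000).astype(np.float32)))
E
```

```text
[ 28 147 247]
brass 0.045 170 e1 [0.4835 0.4835 0.4875 0.4929 0.4942] e2 [0.4415 0.4733 0.4937 0.5064 0.5075] 0.08931748601488443
brass 0.09 51 e1 [0.4857 0.4858 0.4886 0.4922 0.4926] e2 [0.4832 0.4836 0.4839 0.4841 0.4842] 0.14932609346196063
brass 0.15 160 e1 [0.4856 0.4856 0.489  0.4931 0.4934] e2 [0.4618 0.4634 0.4744 0.4834 0.4841] 0.16454566405904958
slope deg 1.0781647765631897
red 0.045 379 e1 [0.4133 0.4153 0.4228 0.4256 0.4261] e2 [0.433  0.4398 0.4793 0.5005 0.5035] 0.08984410656347458
red 0.09 216 e1 [0.4163 0.4177 0.4232 0.424  0.4243] e2 [0.457  0.4588 0.472  0.4803 0.4805] 0.14901720017975706
red 0.15 195 e1 [0.4149 0.4159 0.4205 0.4237 0.424 ] e2 [0.4578 0.4593 0.4706 0.4794 0.48  ] 0.16484767617053808
slope deg -4.71721362328118
rack ((653.5128784179688, 16.723838806152344), (104.09281158447266, 110.02102661132812), 48.60755920410156)
```

```bash
python3 - <<'E'
from h import *
b=np.radians(-44.5); e1=np.array([np.cos(b),np.sin(b)]); e2=np.array([-e1[1],e1[0]])
t=.4893*e1+.4725*e2; print(t); mv([*t,.20],-44.5); mv([*t,.117],-44.5)
E
```

```text
[ 0.68017307 -0.00594407]
from [ 6.764e-01 -6.000e-04  3.239e-01] shift mm [ -1.3   6.5 123.9] turn deg [-0.  -0.1  0.1]
from [ 6.764e-01 -6.000e-04  3.239e-01] shift mm [ -1.5   6.6 206.9] turn deg [-0.  -0.1  0.1]
```

Call:
{"method": "move_arm", "body": {"motion": [[-1, 6, 40, 0, 0, 0, 0.5], [-1, 6, 80, 0, 0, 0, 0.5], [-1, 6, 115, 0, 0, 0, 0.5], [-1, 6, 115, 0, 0, 0, 0.5], [-1, 6, 115, 0, 0, 0, 0.5]]}}

```text
clock: 3.62
tool_pos: [0.6813, -0.0063, 0.2105]
eef_rot: [0.922, 0.387, 0.002, 0.0]
contact_force: [0.2, 0.7, -0.5]
opening: 0.501
finger_force: 0.0
```

```bash
python3 -c "
from h import *
mv([.6802,-.0059,.117],-44.5)"
```

```text
from [ 0.6813 -0.0063  0.2105] shift mm [-0.7 -1.2 93.5] turn deg [ 0.1 -0.1  0. ]
```

Call:
{"method": "move_arm", "body": {"motion": [[-1, -1, 50, 0, 0, 0, 0.5], [-1, -1, 85, 0, 0, 0, 0.5], [-1, -1, 93, 0, 0, 0, 0.5], [-1, -1, 93, 0, 0, 0, 0.5], [-1, -1, 93, 0, 0, 0, 0.5]]}}

```text
clock: 4.25
tool_pos: [0.6805, -0.0074, 0.1177]
eef_rot: [0.922, 0.386, 0.002, 0.001]
contact_force: [0.1, 0.1, -0.3]
opening: 0.501
finger_force: 0.0
```

Call:
{"method": "move_arm", "body": {"motion": [[0, 0, 0, 0, 0, 0, 1], [0, 0, 0, 0, 0, 0, 1], [0, 0, 0, 0, 0, 0, 1], [0, 0, 0, 0, 0, 0, 1], [0, 0, 0, 0, 0, 0, 1]], "newtons": 30}}

```text
clock: 4.88
tool_pos: [0.679, -0.0074, 0.1153]
eef_rot: [0.922, 0.386, 0.0, 0.0]
contact_force: [0.0, -0.4, 0.6]
opening: 0.091
finger_force: 30.0
```

Call:
{"method": "move_arm", "body": {"motion": [[0, 0, -15, 0, 0, 0, 1], [0, 0, -50, 0, 0, 0, 1], [0, 0, -100, 0, 0, 0, 1], [0, 0, -150, 0, 0, 0, 1], [0, 0, -200, 0, 0, 0, 1]]}}

```text
clock: 5.5
tool_pos: [0.6781, -0.007, 0.3176]
eef_rot: [0.922, 0.386, -0.0, -0.0]
contact_force: [1.5, 0.2, -2.6]
opening: 0.084
finger_force: 30.0
```

```bash
python3 -c "
from h import *
s=r.get_state();print(s['contact_force'],s['opening'])
mv([.5203,.3289,.31],-56.1)"
```

```text
[ 1.45710071  0.24500846 -2.55051118] 0.08437930240330942
from [ 0.6781 -0.007   0.3176] shift mm [ 128.6 -348.1    7.9] turn deg [-0.   0.  11.5]
```

Call:
{"method": "move_arm", "body": {"motion": [[15, -40, 0, 0, 0, 2, 1], [38, -100, 0, 0, 0, 5, 1], [60, -160, 0, 0, 0, 7, 1], [82, -220, 0, 0, 0, 9, 1], [103, -280, 0, 0, 0, 11.5, 1]]}}

```text
clock: 6.12
tool_pos: [0.5525, 0.2594, 0.3161]
eef_rot: [0.957, 0.291, -0.0, -0.0]
contact_force: [-0.2, 0.3, -2.1]
opening: 0.087
finger_force: 30.0
```

Call:
{"method": "move_arm", "body": {"motion": [[11, -49, 0, 0, 0, 0, 1], [11, -69, 0, 0, 0, 0, 1], [11, -69, 0, 0, 0, 0, 1], [11, -69, 0, 0, 0, 0, 1], [11, -69, 0, 0, 0, 0, 1]]}}

```text
clock: 6.75
tool_pos: [0.5259, 0.3185, 0.3156]
eef_rot: [0.957, 0.29, 0.0, 0.001]
contact_force: [-0.4, -0.4, -1.9]
opening: 0.088
finger_force: 30.0
```

```bash
python3 - <<'E'
from h import *
mv([.5203,.3289,.19],-56.1)
s=snap('wrist'); c=snap('side')
A=cv2.resize(s['frame'][60:320,100:400,::-1],None,fx=2,fy=2); cv2.imwrite('pics/f.png',A)
w=cloud(s); a=np.radians(-56.1); ex=np.array([np.cos(a),np.sin(a),0]); ey=np.array([-ex[1],ex[0],0])
w2=cloud(c)
for n,W in(('wrist',w),('side',w2)):
  X,Y,Z=W@ex,W@ey,W[...,2]
  near=(abs(X-.0172)<.03)&(abs(Y-.6153)<.06)
  q=near&(Z>.19)&(Z<.32)
  for lo in np.arange(.15,.34,.02):
    m=near&(Z>lo)&(Z<lo+.02)
    if m.sum()>8: print(n,lo.round(2),m.sum(),'x',np.percentile(X[m],[2,50,98]).round(4),'y',np.percentile(Y[m],[2,50,98]).round(4))
E
```

```text
from [0.5259 0.3185 0.3156] shift mm [  1.1 -11.9 125.6] turn deg [ 0.1 -0.  -0.2]
wrist 0.23 10 x [0.0259 0.0291 0.0322] y [0.6513 0.6513 0.6515]
wrist 0.25 196 x [0.0245 0.0287 0.0336] y [0.641  0.6479 0.6513]
wrist 0.27 555 x [0.024  0.0292 0.0339] y [0.6165 0.6343 0.6448]
wrist 0.29 151 x [0.0251 0.0292 0.0327] y [0.6264 0.6275 0.6279]
wrist 0.31 700 x [0.0125 0.0286 0.0453] y [0.6226 0.6244 0.6279]
wrist 0.33 1521 x [0.012  0.0291 0.0457] y [0.6203 0.6241 0.6279]
side 0.21 69 x [0.0292 0.0341 0.0369] y [0.5887 0.6144 0.643 ]
side 0.23 90 x [0.0258 0.0331 0.0368] y [0.5788 0.6196 0.6483]
side 0.25 91 x [0.0248 0.0337 0.0369] y [0.5807 0.6009 0.647 ]
side 0.27 77 x [0.0258 0.0333 0.0368] y [0.591  0.6096 0.6361]
side 0.29 45 x [0.0289 0.0332 0.0367] y [0.6018 0.6113 0.627 ]
side 0.31 49 x [0.0131 0.0329 0.0466] y [0.6007 0.6042 0.6229]
side 0.33 56 x [0.0133 0.0317 0.0469] y [0.6017 0.6039 0.609 ]
```

View pics/f.png

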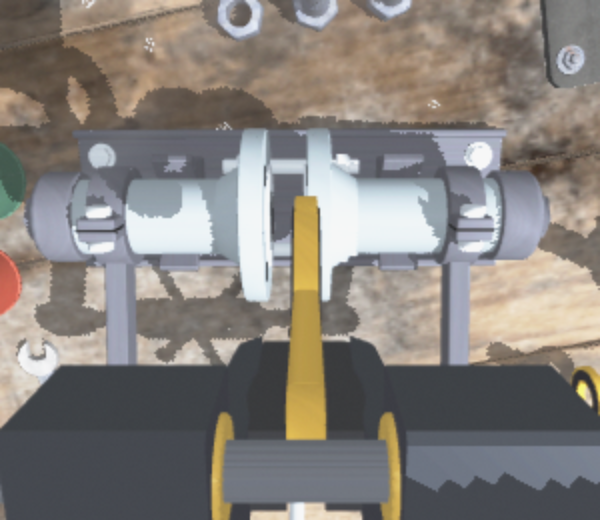

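The brass plate hangs upright at (305,250) in the crop, about 12 mm right of the middle of the gap (290,220). I shift it left and then lower it.

Call:
{"method": "move_arm", "body": {"motion": [[1, -6, 0, 0, 0, 0, 1], [1, -12, 0, 0, 0, 0, 1], [1, -12, 0, 0, 0, 0, 1], [1, -12, 20, 0, 0, 0, 1], [1, -12, 40, 0, 0, 0, 1]]}}

```text
clock: 7.48
tool_pos: [0.519, 0.3316, 0.2751]
eef_rot: [0.956, 0.292, 0.0, -0.0]
contact_force: [0.0, 0.2, -1.6]
opening: 0.089
finger_force: 30.0
```

```bash
python3 -c "
from h import *
mv([.5203,.3289,.152],-56.1)"
```

```text
from [0.519  0.3316 0.2751] shift mm [ -0.5   3.  123.1] turn deg [ 0.  -0.   0.1]
```

Call:
{"method": "move_arm", "body": {"motion": [[0, 2, 20, 0, 0, 0, 1], [0, 2, 45, 0, 0, 0, 1], [0, 2, 65, 0, 0, 0, 1], [0, 2, 80, 0, 0, 0, 1], [0, 2, 90, 0, 0, 0, 1]]}}

```text
clock: 8.1
tool_pos: [0.52, 0.3298, 0.1847]
eef_rot: [0.956, 0.292, -0.0, 0.0]
contact_force: [-0.2, -0.3, -1.7]
opening: 0.093
finger_force: 30.0
```

Call:
{"method": "move_arm", "body": {"motion": [[0, 0, 8, 0, 0, 0, 1], [0, 0, 16, 0, 0, 0, 1], [0, 0, 22, 0, 0, 0, 1], [0, 0, 26, 0, 0, 0, 1], [0, 0, 28, 0, 0, 0, 1]]}}

```text
clock: 8.72
tool_pos: [0.52, 0.3298, 0.1572]
eef_rot: [0.956, 0.292, 0.0, -0.0]
contact_force: [-0.8, 0.4, -2.5]
opening: 0.091
finger_force: 30.0
```

```bash
python3 -c "
from h import *
mv([.5203,.3289,.152],-56.1)"
```

```text
from [0.52   0.3298 0.1572] shift mm [-0.2  0.9  5.2] turn deg [-0. -0.  0.]
```

Call:
{"method": "move_arm", "body": {"motion": [[0, 0, 1.5, 0, 0, 0, 1], [0, 0, 3, 0, 0, 0, 1], [0, 0, 4, 0, 0, 0, 1], [0, 0, 4.5, 0, 0, 0, 1], [0, 0, 4.5, 0, 0, 0, 1]]}}

```text
clock: 9.35
tool_pos: [0.52, 0.3298, 0.1533]
eef_rot: [0.956, 0.292, 0.0, -0.0]
contact_force: [-0.7, -1.1, 4.4]
opening: 0.091
finger_force: 30.0
```

Call:
{"method": "move_arm", "body": {"motion": [[0, 0, -0.5, 0, 0, 0, 1], [0, 0, -0.5, 0, 0, 0, 1]], "newtons": 3}}

```text
clock: 9.6
tool_pos: [0.52, 0.3298, 0.1533]
eef_rot: [0.956, 0.292, 0.0, 0.0]
contact_force: [-0.5, 0.0, 0.3]
opening: 0.091
finger_force: 3.0
```

Call:
{"method": "move_arm", "body": {"motion": [[0, 0, 0, 0, 0, 0, 0.86], [0, 0, 0, 0, 0, 0, 0.8], [0, 0, 0, 0, 0, 0, 0.75], [0, 0, 0, 0, 0, 0, 0.75], [0, 0, 0, 0, 0, 0, 0.75]]}}

```text
clock: 10.22
tool_pos: [0.52, 0.3298, 0.1533]
eef_rot: [0.956, 0.292, 0.0, -0.0]
contact_force: [0.3, 0.4, -0.6]
opening: 0.249
finger_force: 0.0
```

```bash
python3 - <<'E'
from h import *
print(r.get_state())
c=snap('side'); s=snap('wrist')
a=np.radians(-56.1); ex=np.array([np.cos(a),np.sin(a),0]); ey=np.array([-ex[1],ex[0],0])
for n in('wrist','side'):
  W=cloud(load(n)); fr=load(n)['frame'].astype(int); yel=(fr[...,0]-fr[...,2]>70)&(fr[...,1]-fr[...,2]>45)
  X,Y,Z=W@ex,W@ey,W[...,2]
  near=(abs(X-.0172)<.03)&(abs(Y-.6153)<.06)&yel
  for lo in np.arange(.11,.24,.015):
    m=near&(Z>lo)&(Z<lo+.015)
    if m.sum()>4: print(n,lo.round(3),m.sum(),'x',np.percentile(X[m],[2,50,98]).round(4),'y',np.percentile(Y[m],[2,50,98]).round(4),Z[m].max())
E
```

```text
{'clock': 10.225, 'q': array([-0.83139864,  0.81276869,  0.35067417,  1.68937226, -0.39300009,
        0.70962323, -1.25896956]), 'qd': array([ 1.04796969e-04, -3.73098259e-06,  7.15139595e-05, -1.30752678e-04,
       -1.65386080e-03, -2.56551075e-05, -1.36125815e-04]), 'joint_torque': array([-5.62210480e-04, -5.33112752e+01,  6.25169903e+00, -1.20133737e+01,
       -1.68321677e-02, -6.84112706e-02,  1.21761178e-05]), 'tool_pos': array([0.51999893, 0.329811  , 0.15334047]), 'eef_rot': array([ 9.56483446e-01,  2.91786588e-01,  5.37410315e-05, -4.17462681e-05]), 'contact_force': array([ 0.26207605,  0.44068838, -0.56464702]), 'moment': array([-0.02847153,  0.07430477, -0.00369314]), 'finger_force': 0.0, 'opening': 0.24944102180228617}
wrist 0.11 392 x [0.0125 0.0164 0.0203] y [0.6252 0.6333 0.642 ] 0.12490328128787614
wrist 0.125 117 x [0.0127 0.0164 0.02  ] y [0.6241 0.6251 0.6257] 0.13989945794665956
wrist 0.14 153 x [0.0124 0.0164 0.0198] y [0.6235 0.6243 0.625 ] 0.15497837562411357
wrist 0.155 207 x [0.0124 0.0163 0.0199] y [0.6225 0.6236 0.6243] 0.16998550759726205
wrist 0.17 277 x [0.0125 0.0163 0.02  ] y [0.622  0.6229 0.6237] 0.18499570248907427
wrist 0.185 468 x [0.0126 0.0163 0.02  ] y [0.6035 0.621  0.6227] 0.19979702672019087
wrist 0.215 80 x [-0.0017 -0.0012  0.0339] y [0.6391 0.6417 0.6445] 0.22989564098773896
wrist 0.23 1623 x [-0.0083  0.0335  0.0462] y [0.632  0.6342 0.6456] 0.24499874611739894
side 0.125 16 x [0.0161 0.0202 0.0223] y [0.6003 0.6053 0.6211] 0.13821539947753647
side 0.14 14 x [0.0184 0.0213 0.0248] y [0.5986 0.6046 0.6099] 0.15320805184911523
side 0.155 13 x [0.015  0.0209 0.0246] y [0.5984 0.6014 0.6069] 0.16729470119737133
side 0.17 18 x [0.016  0.0216 0.0244] y [0.5963 0.6013 0.607 ] 0.18407547196176033
side 0.185 9 x [0.016  0.0204 0.0242] y [0.598  0.6003 0.6025] 0.193586699114761
side 0.23 5 x [-0.0034 -0.0009  0.0007] y [0.5868 0.5882 0.5971] 0.23692703256013825
```

Call:
{"method": "move_arm", "body": {"motion": [[0, 0, -10, 0, 0, 0, 0.75], [0, 0, -35, 0, 0, 0, 0.75], [0, 0, -60, 0, 0, 0, 0.75], [0, 0, -80, 0, 0, 0, 0.75], [0, 0, -80, 0, 0, 0, 0.75]]}}

```text
clock: 10.95
tool_pos: [0.5211, 0.3302, 0.2354]
eef_rot: [0.956, 0.292, 0.002, -0.001]
contact_force: [-0.3, 1.0, -0.0]
opening: 0.25
finger_force: 0.0
```

```bash
cat >> h.py <<'E'
_a=np.radians(-56.1); EX=np.array([np.cos(_a),np.sin(_a),0]); EY=np.array([-EX[1],EX[0],0])
def jp(x,y,z): return x*EX+(.4803+y)*EY+np.array([0,0,.115+z])   # turnbuckle-relative
def st():
    s=r.get_state(); p=s['tool_pos']; F=-s['contact_force']; print('t',s['clock'],'X',round(p@EX,4),'Y',round(p@EY-.4803,4),'Z',round(p[2]-.115,4),'F on bar xyz',(F@EX).round(1),(F@EY).round(1),F[2].round(1))
E
python3 - <<'E'
from h import *
st(); mv(jp(.0174,-.08,.12),-56.1); mv(jp(.0174,-.08,.035),-56.1)
c=snap('side'); cv2.imwrite('pics/g.png',cv2.resize(c['frame'][155:305,190:350,::-1],None,fx=4,fy=4,interpolation=cv2.INTER_CUBIC))
E
```

```text
t 10.95 X 0.0166 Y 0.1364 Z 0.1204 F on bar xyz 1.0 -0.3 0.0
from [0.5211 0.3302 0.2354] shift mm [-216.4    0.7   -0.6] turn deg [ 0.  -0.2  0. ]
from [0.5211 0.3302 0.2354] shift mm [-216.8    0.7   84.4] turn deg [ 0.  -0.2  0. ]
```

View pics/g.png

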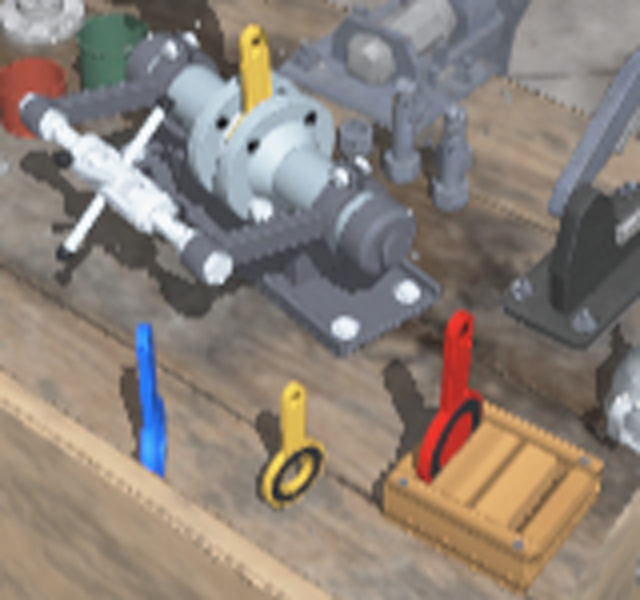

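The plate stands upright between the flanges with its tang at crop (255,70), and red is undisturbed at (455,380). Next I move to the turnbuckle.

Call:
{"method": "move_arm", "body": {"motion": [[-45, 0, 0, 0, 0, 0, 1], [-90, 0, 0, 0, 0, 0, 1], [-140, 0, 0, 0, 0, 0, 1], [-190, 0, 0, 0, 0, 0, 1], [-217, 0, 0, 0, 0, 0, 1]], "newtons": 20}}

```text
clock: 11.62
tool_pos: [0.3368, 0.2067, 0.2327]
eef_rot: [0.957, 0.292, -0.002, 0.0]
contact_force: [-0.5, 0.6, 0.1]
opening: 0.005
finger_force: 0.0
```

Call:
{"method": "move_arm", "body": {"motion": [[0, 0, 30, 0, 0, 0, 1], [0, 0, 60, 0, 0, 0, 1], [0, 0, 84, 0, 0, 0, 1], [0, 0, 84, 0, 0, 0, 1], [0, 0, 84, 0, 0, 0, 1]]}}

```text
clock: 12.25
tool_pos: [0.34, 0.2085, 0.1496]
eef_rot: [0.956, 0.292, -0.0, 0.0]
contact_force: [-0.1, 0.5, 0.6]
opening: 0.0
finger_force: 0.0
```

```bash
python3 - <<'E'
from h import *
st(); mv(jp(.0174,-.08,.035),-56.1)
E
```

```text
t 12.25 X 0.0165 Y -0.0818 Z 0.0346 F on bar xyz 0.4 -0.2 -0.6
from [0.34   0.2085 0.1496] shift mm [ 1.8  0.9 -0.4] turn deg [0. 0. 0.]
```

Call:
{"method": "move_arm", "body": {"motion": [[10, 1, 0, 0, 0, 0, 1], [18, 1, 0, 0, 0, 0, 1], [26, 1, 0, 0, 0, 0, 1], [34, 1, 0, 0, 0, 0, 1], [42, 1, 0, 0, 0, 0, 1]]}}

```text
clock: 12.88
tool_pos: [0.3572, 0.219, 0.1483]
eef_rot: [0.957, 0.29, -0.021, 0.004]
contact_force: [-32.9, -28.1, 32.5]
opening: 0.006
finger_force: 23.1
```

```bash
python3 - <<'E'
from h import *
st()
E
```

```text
t 12.875 X 0.0175 Y -0.0617 Z 0.0333 F on bar xyz -5.0 43.0 -32.5
```

Call:
{"method": "move_arm", "body": {"motion": [[-10, 0, 0, 0, 0, 0, 1], [-25, 0, 0, 0, 0, 0, 1], [-40, 0, -20, 0, 0, 0, 1], [-40, 0, -60, 0, 0, 0, 1], [-40, 0, -80, 0, 0, 0, 1]]}}

```text
clock: 13.5
tool_pos: [0.3431, 0.2095, 0.2312]
eef_rot: [0.956, 0.292, 0.001, -0.0]
contact_force: [-0.8, -0.5, -0.1]
opening: 0.005
finger_force: 0.0
```

```bash
cat >> h.py <<'E'
def arms():
    s=snap('wrist'); W=cloud(s); X,Y,Z=W@EX-.0174,W@EY-.4803,W[...,2]-.115
    rr=np.hypot(Y,Z); m=(abs(X)<.016)&(rr>.022)&(rr<.08)&(Z>-.02)
    th=np.degrees(np.arctan2(Y[m],Z[m])); h,e=np.histogram(th,bins=np.arange(-110,115,5)); print('arm angles (0=top,+pipe)',[(int(e[i])+2,int(h[i])) for i in range(len(h)) if h[i]>15])
    for lo,hi in((-100,-50),(-50,-15),(-15,30),(30,70),(70,110)):
        q=(th>lo)&(th<hi)
        if q.sum()>20: print(lo,hi,'median',np.median(th[q]).round(1),'X',np.median(X[m][q]).round(4))
    f=(abs(Y-.135)<.05)&(Z>.012)&(Z<.03)&(abs(X)<.04); x=X[f]; y=x[(x<.0)]; z=x[x>0]
    print('flange inner edges',np.percentile(y,[2,98]).round(4),np.percentile(z,[2,98]).round(4))
E
python3 - <<'E'
from h import *
st(); arms()
E
```

```text
t 13.5 X 0.0175 Y -0.0787 Z 0.1162 F on bar xyz 0.1 0.9 0.1
arm angles (0=top,+pipe) [(-43, 142), (-38, 522), (-33, 98), (32, 36), (37, 240), (42, 759), (47, 56)]
-50 -15 median -38.0 X 0.0051
30 70 median 41.4 X -0.0055Traceback (most recent call last):
  File "<stdin>", line 2, in <module>
  File "h.py", line 32, in arms
    print('flange inner edges',np.percentile(y,[2,98]).round(4),np.percentile(z,[2,98]).round(4))
                               ~~~~~~~~~~~~~^^^^^^^^^^
    return _quantile_unchecked(
        a, q, axis, out, overwrite_input, method, keepdims, weights)
    return _ureduce(a,
                    func=_quantile_ureduce_func,
    ...<5 lines>...
                    overwrite_input=overwrite_input,
                    method=method)
    r = func(a, **kwargs)
    result = _quantile(arr,
                       quantiles=q,
    ...<2 lines>...
                       out=out,
                       weights=wgt)
    slices_having_nans = np.isnan(arr[-1, ...])
                                  ~~~^^^^^^^^^
IndexError: index -1 is out of bounds for axis 0 with size 0
```

Call:
{"method": "move_arm", "body": {"motion": [[40, 0, 10, 0, 0, 0, 1], [80, 0, 20, 0, 0, 0, 1], [103, 0, 40, 0, 0, 0, 1], [103, 0, 62, 0, 0, 0, 1], [103, 0, 64, 0, 0, 0, 1]]}}

```text
clock: 14.18
tool_pos: [0.4269, 0.2662, 0.1639]
eef_rot: [0.956, 0.292, -0.001, 0.0]
contact_force: [-0.1, -1.2, 0.7]
opening: 0.005
finger_force: 0.0
```

```bash
python3 - <<'E'
from h import *
st()
E
```

```text
t 14.175 X 0.0172 Y 0.0225 Z 0.0489 F on bar xyz -0.9 0.8 -0.7
```

Call:
{"method": "move_arm", "body": {"motion": [[2, 0, 9, 0, 0, 0, 1], [4, 0, 14, 0, 0, 0, 1], [8, 0, 18, 0, 0, 0, 1], [11, 0, 23, 0, 0, 0, 1], [14, 0, 28, 0, 0, 0, 1]]}}

```text
clock: 14.8
tool_pos: [0.4396, 0.2746, 0.1384]
eef_rot: [0.956, 0.292, 0.001, -0.001]
contact_force: [-2.2, -0.5, 8.5]
opening: 0.006
finger_force: 4.4
```

```bash
python3 - <<'E'
from h import *
st()
E
```

```text
t 14.8 X 0.0173 Y 0.0377 Z 0.0234 F on bar xyz 0.8 2.1 -8.5
```

Call:
{"method": "move_arm", "body": {"motion": [[1, 0, 4, 0, 0, 0, 1], [2, 0, 7, 0, 0, 0, 1], [3, 0, 10, 0, 0, 0, 1], [-5, 0, -30, 0, 0, 0, 1], [-10, 0, -80, 0, 0, 0, 1]]}}

```text
clock: 15.42
tool_pos: [0.4302, 0.2684, 0.218]
eef_rot: [0.956, 0.292, -0.001, 0.0]
contact_force: [0.4, 0.3, 0.2]
opening: 0.004
finger_force: 0.0
```

```bash
sed -i "s/^    print('flange inner.*/    print('flange inner edges',[np.percentile(k,[2,98]).round(4) for k in (y,z) if len(k)])/" h.py; python3 - <<'E'
from h import *
st(); arms()
E
```

```text
t 15.425 X 0.0172 Y 0.0264 Z 0.103 F on bar xyz 0.0 -0.5 -0.2
arm angles (0=top,+pipe) [(67, 92), (72, 489), (77, 143)]
30 70 median 68.1 X -0.0058
70 110 median 73.5 X -0.0056
flange inner edges [array([-0.0249, -0.0113]), array([0.0111, 0.0248])]
```

Call:
{"method": "move_arm", "body": {"motion": [[-35, 0, 0, 0, 0, 0, 1], [-72, 0, 0, 0, 0, 0, 1], [-72, 0, 5, 0, 0, 0, 1], [-72, 0, 35, 0, 0, 0, 1], [-72, 0, 56, 0, 0, 0, 1]]}}

```text
clock: 16.1
tool_pos: [0.3724, 0.2295, 0.1606]
eef_rot: [0.956, 0.292, 0.001, -0.0]
contact_force: [-0.0, -0.2, -0.2]
opening: 0.01
finger_force: 0.0
```

Call:
{"method": "move_arm", "body": {"motion": [[6, 0, 0, 0, 0, 0, 1], [14, 0, 0, 0, 0, 0, 1], [22, 0, 0, 0, 0, 0, 1], [30, 0, 0, 0, 0, 0, 1], [38, 0, 0, 0, 0, 0, 1]]}}

```text
clock: 16.73
tool_pos: [0.4012, 0.2482, 0.1619]
eef_rot: [0.957, 0.291, -0.002, 0.001]
contact_force: [-4.4, -3.7, 4.3]
opening: 0.007
finger_force: 3.4
```

```bash
python3 - <<'E'
from h import *
st()
E
```

```text
t 16.725 X 0.0178 Y -0.0089 Z 0.0469 F on bar xyz -0.6 5.7 -4.3
```

Call:
{"method": "move_arm", "body": {"motion": [[7, 0, 0, 0, 0, 0, 1], [14, 0, 1, 0, 0, 0, 1], [20, 0, 3, 0, 0, 0, 1], [26, 0, 6, 0, 0, 0, 1], [31, 0, 10, 0, 0, 0, 1]]}}

```text
clock: 17.35
tool_pos: [0.426, 0.2647, 0.1516]
eef_rot: [0.957, 0.291, -0.003, 0.001]
contact_force: [-5.5, -6.3, 4.7]
opening: 0.005
finger_force: 5.5
```

```bash
python3 - <<'E'
from h import *
st()
E
```

```text
t 17.35 X 0.0179 Y 0.0209 Z 0.0366 F on bar xyz -2.2 8.0 -4.7
```

Call:
{"method": "move_arm", "body": {"motion": [[5, 0, 4, 0, 0, 0, 1], [8, 0, 8, 0, 0, 0, 1], [11, 0, 12, 0, 0, 0, 1], [14, 0, 17, 0, 0, 0, 1], [16, 0, 22, 0, 0, 0, 1]]}}

```text
clock: 17.98
tool_pos: [0.439, 0.2736, 0.1297]
eef_rot: [0.957, 0.291, -0.003, 0.001]
contact_force: [-5.6, -6.8, 7.0]
opening: 0.003
finger_force: 4.6
```

Call:
{"method": "move_arm", "body": {"motion": [[-4, 0, -20, 0, 0, 0, 1], [-12, 0, -60, 0, 0, 0, 1], [-12, 0, -90, 0, 0, 0, 1], [-12, 0, -90, 0, 0, 0, 1]]}}

```text
clock: 18.48
tool_pos: [0.434, 0.2705, 0.2221]
eef_rot: [0.956, 0.292, 0.003, -0.001]
contact_force: [-0.4, -0.2, -0.2]
opening: 0.007
finger_force: 0.0
```

```bash
python3 - <<'E'
from h import *
st(); arms()
W=cloud(load('wrist'));X,Y,Z=W@EX-.0174,W@EY-.4803,W[...,2]-.115
m=(abs(Y-.135)<.03)&(Z>.015)&(Z<.03)&(abs(X)<.035); h,e=np.histogram(X[m],np.arange(-.032,.033,.001)); print([(round(e[i]*1e3),int(h[i])) for i in range(len(h)) if h[i]])
m=(abs(Y-.135)<.03)&(Z>.035)&(Z<.088)&(abs(X)<.02); print('tang X',np.percentile(X[m],[2,50,98]),'Y',np.percentile(Y[m],[2,98]))
E
```

```text
t 18.475 X 0.0175 Y 0.0308 Z 0.1071 F on bar xyz 0.0 0.4 0.2
arm angles (0=top,+pipe) [(62, 32), (67, 193), (72, 462), (77, 18)]
30 70 median 68.3 X 0.0054
70 110 median 71.9 X 0.0051
flange inner edges [array([-0.0219, -0.0084]), array([0.0081, 0.0217])]
[(-23, 21), (-22, 127), (-21, 105), (-20, 132), (-19, 113), (-18, 113), (-17, 134), (-16, 106), (-15, 139), (-14, 106), (-13, 111), (-12, 139), (-11, 101), (-10, 148), (-9, 90), (-4, 1), (-3, 1), (-2, 1), (-1, 1), (0, 2), (1, 1), (2, 1), (3, 1), (8, 145), (9, 101), (10, 144), (11, 104), (12, 118), (13, 128), (14, 103), (15, 139), (16, 108), (17, 122), (18, 123), (19, 106), (20, 132), (21, 102), (22, 5)]
tang X [-0.00471018 -0.00095999  0.0028403 ] Y [0.11836331 0.14003032]
```

Call:
{"method": "move_arm", "body": {"motion": [[-38, 0, 0, 0, 0, 0, 1], [-77, 0, 0, 0, 0, 0, 1], [-77, 0, 6, 0, 0, 0, 1], [-77, 0, 38, 0, 0, 0, 1], [-77, 0, 60, 0, 0, 0, 1]]}}

```text
clock: 19.15
tool_pos: [0.3686, 0.2271, 0.1577]
eef_rot: [0.956, 0.292, 0.0, -0.0]
contact_force: [0.4, -0.6, -0.3]
opening: 0.006
finger_force: 0.0
```

Call:
{"method": "move_arm", "body": {"motion": [[6, 0, 0, 0, 0, 0, 1], [14, 0, 0, 0, 0, 0, 1], [22, 0, 0, 0, 0, 0, 1], [30, 0, 0, 0, 0, 0, 1], [38, 0, 0, 0, 0, 0, 1]]}}

```text
clock: 19.77
tool_pos: [0.3968, 0.2465, 0.1597]
eef_rot: [0.956, 0.292, -0.003, 0.0]
contact_force: [-6.0, -2.9, 5.6]
opening: 0.006
finger_force: 3.5
```

Call:
{"method": "move_arm", "body": {"motion": [[7, 0, 0, 0, 0, 0, 1], [14, 0, 1, 0, 0, 0, 1], [20, 0, 3, 0, 0, 0, 1], [26, 0, 6, 0, 0, 0, 1], [31, 0, 10, 0, 0, 0, 1]]}}

```text
clock: 20.4
tool_pos: [0.4227, 0.264, 0.1504]
eef_rot: [0.956, 0.292, -0.003, -0.0]
contact_force: [-8.2, -3.5, 15.1]
opening: 0.002
finger_force: 9.0
```

```bash
python3 - <<'E'
from h import *
st()
E
```

```text
t 20.4 X 0.0166 Y 0.0178 Z 0.0354 F on bar xyz 1.7 8.7 -15.1
```

```bash
python3 - <<'E'
from h import *
s=snap('wrist'); st()
W=cloud(s);X,Y,Z=W@EX-.0174,W@EY-.4803,W[...,2]-.115
m=(abs(Y-.135)<.03)&(Z>.015)&(Z<.03)&(abs(X)<.035); h,e=np.histogram(X[m],np.arange(-.032,.033,.001)); print([(round(e[i]*1e3),int(h[i])) for i in range(len(h)) if h[i]])
m=(abs(Y-.135)<.03)&(Z>.035)&(Z<.088)&(abs(X)<.02); print('tang X',np.percentile(X[m],[2,50,98]),'Y',np.percentile(Y[m],[2,98]))
cv2.imwrite('pics/i.png',cv2.resize(s['frame'][60:320,100:400,::-1],None,fx=2,fy=2))
E
```

```text
t 20.45 X 0.0166 Y 0.0183 Z 0.0351 F on bar xyz 1.7 6.8 -11.2
[(-22, 8), (-21, 132), (-20, 150), (-19, 157), (-18, 158), (-17, 159), (-16, 156), (-15, 157), (-14, 156), (-13, 161), (-12, 157), (-11, 161), (-10, 156), (-9, 154), (-8, 192), (-7, 12), (-4, 10), (-3, 10), (-2, 10), (-1, 10), (0, 10), (1, 11), (2, 10), (3, 9), (6, 77), (7, 159), (8, 164), (9, 156), (10, 156), (11, 159), (12, 158), (13, 160), (14, 158), (15, 160), (16, 161), (17, 155), (18, 153), (19, 157), (20, 105), (21, 1)]
tang X [-3.83265787e-03 -9.26818092e-05  3.64354883e-03] Y [0.11813127 0.12034671]
```

View pics/i.png

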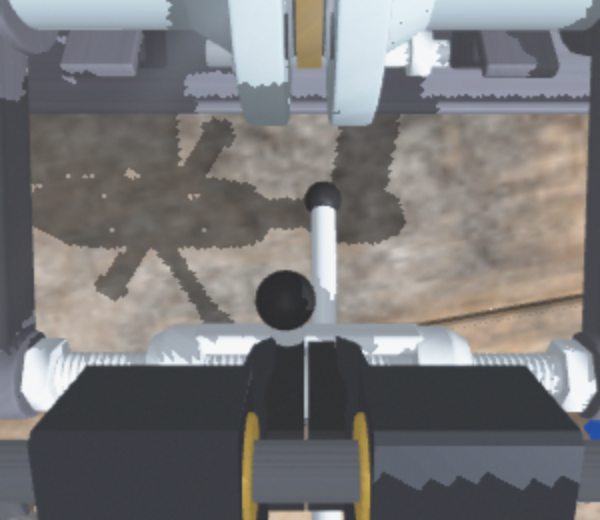

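The view shows the pushed arm's ball at crop (285,300) and the following arm's ball at (322,197). The flanges still appear slightly clear of the plate, at x≈288 and 328 against the tang at 295–323.

```bash
python3 - <<'E'
from h import *
s=load('wrist'); W=cloud(s); X,Y,Z=W@EX-.0174,W@EY-.4803,W[...,2]-.115
from scipy.optimize import least_squares
dark=s['frame'].max(-1)<60
for n,(u,v) in (('pushed',(242,210)),('front',(261,158))):
  q=np.zeros_like(dark); q[v-16:v+17,u-16:u+17]=1; q&=dark&(Z>-.1)
  p=np.c_[X[q],Y[q],Z[q]]; c0=np.median(p,0); p=p[np.linalg.norm(p-c0,axis=1)<.012]
  c=least_squares(lambda c:np.linalg.norm(p-c,axis=1)-.007,c0-[0,0,.005],loss='soft_l1',f_scale=.0005).x; print(n,len(p),c.round(4),'r',np.hypot(c[1],c[2]).round(4),'ang',np.degrees(np.arctan2(c[1],c[2])).round(1))
# column profile of gap near Z .015-.03 per row
for yy in (.11,.12,.15):
  m=(abs(Y-yy)<.004)&(Z>.0)&(Z<.032)&(abs(X)<.03)
  x=X[m]; print(yy,'left edge',x[x<-.005].max() if (x<-.005).any() else None,'right',x[x>.0045].min() if (x>.0045).any() else None)
E
```

```text
pushed 606 [-0.0056  0.0439  0.0534] r 0.0691 ang 39.4
front 68 [ 0.0056  0.0518 -0.0421] r 0.0667 ang 129.1
0.11 left edge -0.006393900832754007 right 0.006403619472437911
0.12 left edge -0.005197753292916085 right 0.0047794654411529615
0.15 left edge None right None
```

Call:
{"method": "move_arm", "body": {"motion": [[3, 0, 0.5, 0, 0, 0, 1], [5, 0, 1.5, 0, 0, 0, 1]]}}

```text
clock: 20.7
tool_pos: [0.425, 0.2656, 0.1485]
eef_rot: [0.956, 0.292, -0.005, 0.0]
contact_force: [-9.7, -6.0, 12.8]
opening: 0.009
finger_force: 9.3
```

```bash
cat >> h.py <<'E'
def ball():
    from scipy.optimize import least_squares
    s=snap('wrist'); W=cloud(s); X,Y,Z=W@EX-.0174,W@EY-.4803,W[...,2]-.115
    dark=(s['frame'].max(-1)<60)&(abs(abs(X)-.0056)<.008)&(Z>-.03)&(abs(np.hypot(Y,Z)-.069)<.009)
    k,l,stt,c=cv2.connectedComponentsWithStats(dark.astype(np.uint8))
    for i in range(1,k):
        if stt[i,4]>60:
            q=l==i; p=np.c_[X[q],Y[q],Z[q]]; c0=np.median(p,0)
            c=least_squares(lambda c:np.linalg.norm(p-c,axis=1)-.007,c0-[0,0,.005],loss='soft_l1',f_scale=.0005).x
            print('ball',stt[i,4],c.round(4),'r',np.hypot(c[1],c[2]).round(4),'ang',np.degrees(np.arctan2(c[1],c[2])).round(1))
    out=[]
    for yy in (.105,.11,.115,.155,.16):
        x=X[(abs(Y-yy)<.003)&(Z>.0)&(Z<.032)&(abs(X)<.03)]; a=x[x<-.0043]; b=x[x>.0043]
        if len(a) and len(b): out.append((a.max().round(4),b.min().round(4)))
    print('gap edges',out)
E
python3 - <<'E'
from h import *
st(); s=r.get_state(); print(s['moment'],s['contact_force']); ball()
E
```

```text
t 20.7 X 0.0166 Y 0.0206 Z 0.0335 F on bar xyz 0.4 11.4 -12.8
[-1.22744697  2.25636239  0.03674348] [-9.70474868 -5.99902933 12.8469276 ]
ball 556 [-0.0056  0.0475  0.0502] r 0.0691 ang 43.5
ball 396 [-0.0045  0.0342  0.0622] r 0.0709 ang 28.8
ball 376 [0.0035 0.0347 0.0626] r 0.0715 ang 29.0
gap edges [(np.float64(-0.0064), np.float64(0.0063)), (np.float64(-0.0064), np.float64(0.0063)), (np.float64(-0.007), np.float64(0.0059))]
```

Push at the bar is now 17 N (torque about 0.73–0.75 N·m), against 9 N (0.43) at the same angle when free. The flanges have stopped moving and the plate has been centred, so it is firmly nipped. I stop here and back away.

Call:
{"method": "move_arm", "body": {"motion": [[-8, 0, -4, 0, 0, 0, 1], [-12, 0, -30, 0, 0, 0, 1], [-12, 0, -70, 0, 0, 0, 1], [-12, 0, -100, 0, 0, 0, 1], [-12, 0, -100, 0, 0, 0, 1]]}}

```text
clock: 21.38
tool_pos: [0.4214, 0.2621, 0.2504]
eef_rot: [0.956, 0.292, 0.004, -0.001]
contact_force: [0.4, 0.6, -0.6]
opening: 0.006
finger_force: 0.0
```

```bash
python3 - <<'E'
from h import *
st(); ball()
s=load('wrist'); cv2.imwrite('pics/j.png',cv2.resize(s['frame'][40:240,150:350,::-1],None,fx=3,fy=3,interpolation=cv2.INTER_CUBIC))
W=cloud(s);X,Y,Z=W@EX-.0174,W@EY-.4803,W[...,2]-.115
for z0,z1 in((.0,.02),(.02,.04),(.04,.06),(.06,.08),(.08,.09)):
  m=(abs(Y-.135)<.03)&(Z>z0)&(Z<z1)&(abs(X)<.0045)
  if m.sum()>5: print(z0,'tang X',np.percentile(X[m],[2,50,98]).round(4),'Y',np.percentile(Y[m],[2,98]).round(4))
E
```

```text
t 21.375 X 0.0175 Y 0.0157 Z 0.1354 F on bar xyz 0.3 -0.6 0.6
gap edges [(np.float64(-0.0067), np.float64(0.0065)), (np.float64(-0.0067), np.float64(0.0065)), (np.float64(-0.005), np.float64(0.0057)), (np.float64(-0.007), np.float64(0.0063)), (np.float64(-0.0064), np.float64(0.0062))]
0.0 tang X [-0.0041 -0.0005  0.0039] Y [0.1133 0.122 ]
0.02 tang X [-0.0036  0.0003  0.0034] Y [0.1198 0.1206]
0.04 tang X [-0.0037 -0.0005  0.0035] Y [0.1188 0.1202]
0.06 tang X [-0.0042  0.0002  0.004 ] Y [0.1182 0.1406]
0.08 tang X [-0.0041  0.0002  0.0039] Y [0.1208 0.139 ]
```

View pics/j.png

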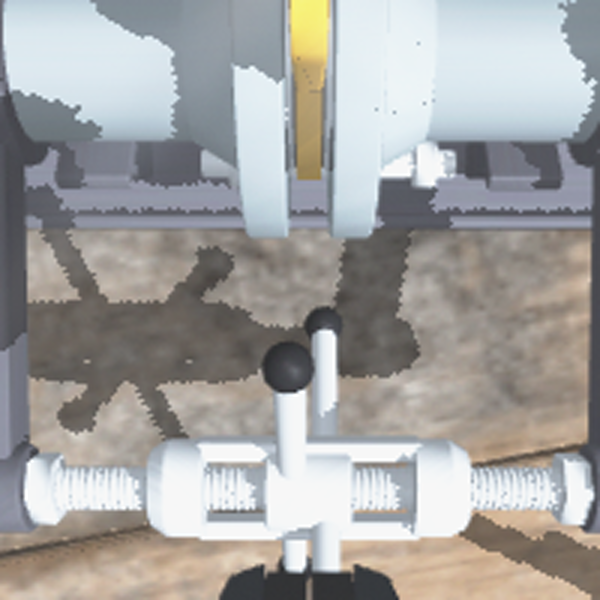

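The gripper is clear. The plate stands square in the joint with its tang at crop (310,90), dark sealing rings bearing on both flanges. It leans only about 0.05 rad in its own plane. The arms stay where they were left.

```bash
python3 -c "
from h import *
print(finish_job())"
```

```text
the job is handed in; nothing more can be done
None
```

The brass ring plate stands tang up between the flanges, nipped at about 0.75 N·m against about 0.43 N·m running free (estimated from the push on the bars). I handed the job in at about 21 s of the 72 s; no verdict came back. The one rough moment was my first push on a bar: it jammed at about 43 N before I backed off.

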